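# Find the cover board that rocks and open it

## Task

In this wax-painting studio the bench's low service duct has four identical plywood cover boards without handles: three are packed solid from beneath, and one, over the duct's main switch, tips on its pivot pin. Press with the fingertips on the back ends of the boards (the ends away from the robot), one after another, until you find the one that rocks, press it down enough to bring its front edge up, then push that raised edge back and over until the board stands upright and stays open. Leave the tins, wax, brushes, painting and torch standing as they are.

Things in the scene. Friction and masses are not known exactly. Their poses are not given: they have to be found in the camera images.
- duct: fixed low grey box, 600 mm long (y), 172 mm deep (x from -106 to +66 mm), 85 mm high. Origin on the bench under the line of pivot pins; x to its back (away from robot), y to its left, z up. In its top lie, flush, four identical plywood boards centred at y = 180, 80, -80, -180 mm (1 to 4, left to right). Solid end caps, a solid 66 mm post between 2 and 3; the bays below are 65 mm deep
- cover_1 (a joint): tilt of board 1 about its stiff pivot pin, rad: 0 flush, grows as the back end dips and the front edge rises, 1.57 upright, 1.75 at its stop, leaning back. A board that tips stays where it is left. Pressed at the back end, a board either rocks under about 2 to 5 N or is packed beneath and stays under 0.03; which one rocks changes with the start and cannot be seen
- cover_1_back (a point): place to press on board 1: top face, 30 mm behind the pin, mid-width; moves with the board. Boards are 130 mm long (duct's x), 90 mm wide, 12 mm thick; the pin runs along the duct's y at half thickness, 79 mm above the bench, 45 mm from the back edge
- cover_1_front (a point): middle of the upper front edge of board 1, 85 mm in front of the pin; moves with the board. Closed, it rests on a ledge, so pressing here moves no board. Raised, it swings in an arc of 85 mm radius about the pin: follow it up and over, since pushed only level while still low it jams on the finger
- cover_2 (a joint): tilt of board 2 about its stiff pivot pin, rad: 0 flush, grows as the back end dips and the front edge rises, 1.57 upright, 1.75 at its stop, leaning back. A board that tips stays where it is left. Pressed at the back end, a board either rocks under about 2 to 5 N or is packed beneath and stays under 0.03; which one rocks changes with the start and cannot be seen
- cover_2_back (a point): place to press on board 2: top face, 30 mm behind the pin, mid-width; moves with the board. Boards are 130 mm long (duct's x), 90 mm wide, 12 mm thick; the pin runs along the duct's y at half thickness, 79 mm above the bench, 45 mm from the back edge
- cover_2_front (a point): middle of the upper front edge of board 2, 85 mm in front of the pin; moves with the board. Closed, it rests on a ledge, so pressing here moves no board. Raised, it swings in an arc of 85 mm radius about the pin: follow it up and over, since pushed only level while still low it jams on the finger
- cover_3 (a joint): tilt of board 3 about its stiff pivot pin, rad: 0 flush, grows as the back end dips and the front edge rises, 1.57 upright, 1.75 at its stop, leaning back. A board that tips stays where it is left. Pressed at the back end, a board either rocks under about 2 to 5 N or is packed beneath and stays under 0.03; which one rocks changes with the start and cannot be seen
- cover_3_back (a point): place to press on board 3: top face, 30 mm behind the pin, mid-width; moves with the board. Boards are 130 mm long (duct's x), 90 mm wide, 12 mm thick; the pin runs along the duct's y at half thickness, 79 mm above the bench, 45 mm from the back edge
- cover_3_front (a point): middle of the upper front edge of board 3, 85 mm in front of the pin; moves with the board. Closed, it rests on a ledge, so pressing here moves no board. Raised, it swings in an arc of 85 mm radius about the pin: follow it up and over, since pushed only level while still low it jams on the finger
- cover_4 (a joint): tilt of board 4 about its stiff pivot pin, rad: 0 flush, grows as the back end dips and the front edge rises, 1.57 upright, 1.75 at its stop, leaning back. A board that tips stays where it is left. Pressed at the back end, a board either rocks under about 2 to 5 N or is packed beneath and stays under 0.03; which one rocks changes with the start and cannot be seen
- cover_4_back (a point): place to press on board 4: top face, 30 mm behind the pin, mid-width; moves with the board. Boards are 130 mm long (duct's x), 90 mm wide, 12 mm thick; the pin runs along the duct's y at half thickness, 79 mm above the bench, 45 mm from the back edge
- cover_4_front (a point): middle of the upper front edge of board 4, 85 mm in front of the pin; moves with the board. Closed, it rests on a ledge, so pressing here moves no board. Raised, it swings in an arc of 85 mm radius about the pin: follow it up and over, since pushed only level while still low it jams on the finger
- tin: open wax tin, 48 mm across, 34 mm high, standing on the duct's wide middle post between boards 2 and 3; origin at the middle of its underside
- cake: cake of beeswax, 60 x 44 mm, 24 mm high, on the duct's right end cap; origin at the middle of its underside
- cup: small open metal cup with wax, 54 mm across, 40 mm high, on the duct's left end cap; origin at the middle of its underside
- painting: small painting panel lying flat, 100 x 150 mm, 18 mm high, on the bench in front of the duct; origin at the middle of its underside
- brush: bristle brush lying on the bench in front of the duct, 190 mm long
- wax_bar: bar of coloured wax, 70 x 38 mm, 22 mm high, on the bench in front of the duct; origin at the middle of its underside
- torch: gas torch standing on the bench off the duct's right end, canister 70 mm across, about 280 mm high; origin at the middle of its underside
- brush_jar: glass jar full of brushes on the bench off the duct's left end, 72 mm across, about 170 mm high with the brushes; origin at the middle of its underside

How it is judged:
By the outcome, as a careful person would: the job done as asked, in the order asked, and still so for the second after the job is handed in, with the robot touching nothing.
It also fails if it takes over 58 s, if anything falls off the work surface, if the arm or the gripper's body presses on something with over 40 N, if the wrist force passes 120 N, or if a joint passes its speed limit or range.

## Robot

A 6-joint arm with a two-finger parallel gripper is mounted at the origin on the work surface. World frame = base frame: x ahead of the robot, y to its left, z up, the work surface at z = 0. Lengths are in mm, angles in rad, forces in N, time in s.
With the tool pointing down it reaches from about 350 to 775 mm from the base axis. Payload 7.3 kg.
Tool frame: the origin (TCP) lies between the finger pads; the fingertips stand 22 mm ahead of it and the grasp point (between the pads) lies 3 mm ahead of it (nose_length is the distance from the TCP to the fingertips, in mm); z points along the fingers, y is the direction in which the jaws open and shut (so a half turn about z gives the same grasp; the last joint's range is limited). The gripper opens to 92 mm and grips with 3 to 60 N. Pads are 19 mm wide; open, the fingers measure 130 mm over their backs; the gripper's body (75 mm by 190 mm) begins 47 mm behind the grasp point.
Start: joints at [-1.288, 0.342, 1.524, -0, 1.275, -0.146], TCP at [218.308, -477.477, 248.741] pointing down, gripper open.
Joint ranges: [-2.53, 2.53], [-0.77, 2.02], [0.04, 2.7], [-1, 4.14], [0.28, 2.66], [-3.11, 3.11]. Speed limits (rad/s): [2.57, 2.57, 3.14, 3.14, 3.14, 3.14].

## Interface

Orientations are given as [roll, pitch, yaw] about the fixed x, y, z axes, in that order (R = Rz(yaw) Ry(pitch) Rx(roll)).
In Python, from plant import get_obs, capture, close_job, nose_length gives the robot as it stands.
- The arm moves only by the tool step_arm, never from a script. Its argument "increments" is text: rows parted by semicolons, each of 7 numbers parted by spaces: the turn, a rotation vector about the tool's x, y, z in rad, then the shift along the tool's x, y, z in mm, then the opening, from -1 (shut) to 1 (fully open). A call has 1 to 20 rows; each row is the pose to reach, as a shift and turn from the pose commanded when the call began, along the tool's axes at that moment; what a row does not reach only later rows make up. A row lasts 1/8 s, in which the tool goes at most 62.5 mm and 10.7 degrees, less where a joint would pass 70% of its speed; a pose out of reach is approached as far as the arm can. A call with a gripper value outside its range is refused whole. The fingers move at their own pace and stop on an object; the grip force is fixed at half the most. Time passes only in rows, so rows that repeat a pose let the fingers close. It gives the time, the measured TCP pose, the force and the opening at its end, in the units of the state.
- get_obs(): the state, without advancing time (a new reading comes with each control period).
- capture(name): name is "side" or "top"; returns a dict with "frame" (384x512x3 uint8, red, green, blue), "K" (3x3 intrinsics, pixels), "extrinsics" (4x4, takes a point from world to camera coordinates). Camera axes: x right, y down, z forward; pixel columns grow to the right and rows downward; lengths in mm; the calibration is good to about 2 mm. A picture is of the moment at which its call begins. There is no depth.
- close_job(): hands the job in, once; it reports no verdict.
The state is a dict: "time": time; "joint_positions": joint angles; "dq": joint speeds; "tau": joint torques, N m; "tool_pos": TCP position; "tcp_rot": TCP orientation; "contact_force": force on the tool from outside, world axes, zero at the start; "moment": the same for the moment, N m; "grip_width": finger opening in mm.
Only numpy, scipy, OpenCV 4.12 (cv2) and the standard library are available. Lean on these libraries where they do the work, as an engineer would, in place of code of your own. Each camera call takes 0.05 s, during which the arm holds its last target.

## Working session

There is one attempt and no reset: what is moved stays moved. The work goes in short steps, Python scripts to look and compute and a tool call to move; the robot and the scene stay as the last step left them, time stands still between calls to the robot, and variables do not carry over. Pictures are saved under pics/ and viewed, and the job is handed in when it is done.

Besides the shell and the picture viewer there is one more tool, called after "Request:" as name(argument=value, ...) on one line, values as JSON. step_arm: Moves the arm, as the interface text tells. Its arguments: {"type":"object","properties":{"increments":{"type":"string"}},"required":["increments"]}

```bash
mkdir -p pics; ls; python3 - <<'E'
from plant import *
import cv2,numpy as np
print(get_obs(), nose_length)
for n in("side","top"):
    c=capture(n); cv2.imwrite(f"pics/{n}0.png",c["frame"][:,:,::-1]); print(n,c["K"],c["extrinsics"])
E
```

```text
pics
{'time': 0.0, 'joint_positions': array([-1.28798756e+00,  3.42723482e-01,  1.52506234e+00, -6.20481434e-06,
        1.27543935e+00, -1.46014986e-01]), 'dq': array([ 0.0005161 ,  0.0005688 , -0.00030803, -0.00067352, -0.00263914,
        0.00153987]), 'tau': array([-7.19100171e-05, -4.31237555e+01, -2.44226557e+01,  7.18872109e-02,
        5.59757254e-02, -1.17280642e-04]), 'tool_pos': array([ 218.19257138, -477.06448503,  248.02874975]), 'tcp_rot': array([-3.13997664e+00, -2.31656040e-04,  4.28825378e-01]), 'contact_force': array([ 0.01950479, -0.15215105,  0.30949774]), 'moment': array([ 0.00133684,  0.04870995, -0.01165131]), 'grip_width': 92.1588266099099} 22.0
side [[373.56170177   0.         253.75496235]
 [  0.         373.56170177 199.87229016]
 [  0.           0.           1.        ]] [[-7.80250482e-01 -6.25227864e-01 -1.73003791e-02  4.20364429e+02]
 [-4.60605777e-01  5.93083931e-01 -6.60373961e-01  2.72848548e+02]
 [ 4.23144778e-01 -5.07288447e-01 -7.50737590e-01  1.07135251e+03]
 [ 0.00000000e+00  0.00000000e+00  0.00000000e+00  1.00000000e+00]]
top [[470.25390597   0.         252.88007384]
 [  0.         470.25390597 195.28087901]
 [  0.           0.           1.        ]] [[-9.15091370e-03 -9.99771016e-01 -1.93436448e-02  2.76600900e+01]
 [-9.90555396e-01  1.17097459e-02 -1.36612188e-01  4.94226885e+02]
 [ 1.36807416e-01  1.79108254e-02 -9.90435729e-01  1.56430805e+03]
 [ 0.00000000e+00  0.00000000e+00  0.00000000e+00  1.00000000e+00]]
```

View pics/side0.png

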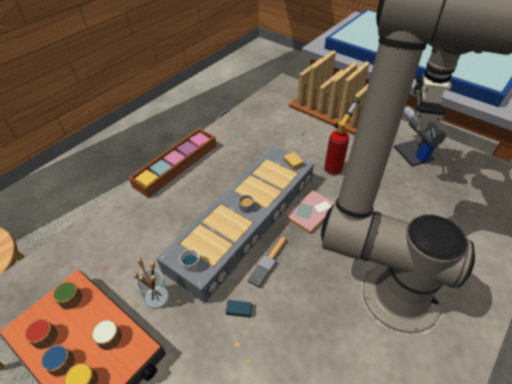

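View pics/top0.png

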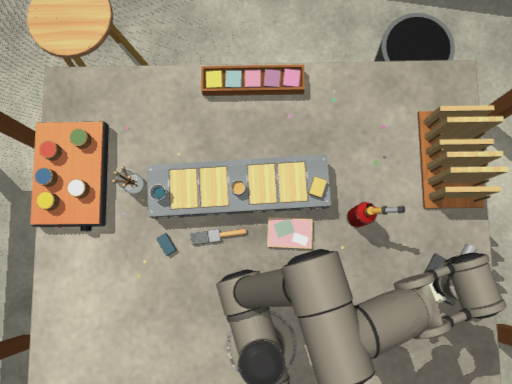

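The side view shows the duct from about (165,255) to (310,170), and the top view shows it at (150..330, 155..215). The four yellow boards are at about (184,188), (214,187), (262,184) and (293,182) in the top view, with the torch at (362,214) and the jar at (130,180). Next I'll measure the boards.

```bash
cat > h.py <<'E'
import numpy as np,cv2
from plant import *
def ray(c,p):
    E=c["extrinsics"];R=E[:3,:3];t=E[:3,3]
    return -R.T@t, R.T@np.linalg.inv(c["K"])@np.array([p[0],p[1],1.])
def onz(c,p,z):
    o,d=ray(c,p); return o+d*(z-o[2])/d[2]
def tri(c1,p1,c2,p2):
    o1,d1=ray(c1,p1);o2,d2=ray(c2,p2)
    s=np.linalg.lstsq(np.stack([d1,-d2],1),o2-o1,rcond=None)[0]
    a=o1+s[0]*d1;b=o2+s[1]*d2
    return (a+b)/2,np.linalg.norm(a-b)
def boards(c,roi):
    f=c["frame"];h=cv2.cvtColor(f,cv2.COLOR_RGB2HSV)
    m=cv2.inRange(h,(12,60,120),(32,255,255)); k=np.zeros_like(m);x0,y0,x1,y1=roi;k[y0:y1,x0:x1]=1;m=m*k
    m=cv2.morphologyEx(m,cv2.MORPH_CLOSE,np.ones((2,2),np.uint8))
    cs,_=cv2.findContours(m,cv2.RETR_EXTERNAL,cv2.CHAIN_APPROX_NONE)
    out=[]
    for q in cs:
        if cv2.contourArea(q)>60: out.append((cv2.contourArea(q),cv2.minAreaRect(q),cv2.moments(q)))
    return out,m
E
python3 - <<'E'
from h import *
T=capture("top");S=capture("side")
r={}
for n,c,roi in(("top",T,(145,150,335,220)),("side",S,(155,145,320,300))):
    o,m=boards(c,roi); r[n]=[]
    for a,q,M in o:
        p=(M['m10']/M['m00'],M['m01']/M['m00']); r[n].append((a,p)); print(n,a,np.round(p,1),np.round(q[1],1),round(q[2],1),np.round(onz(c,p,85),1))
        if n=="top":print("   corners",[list(np.round(onz(c,b,85)[:2])) for b in cv2.boxPoints(q)])
    cv2.imwrite(f"pics/m_{n}.png",cv2.resize(np.hstack([m]),None,fx=1.5,fy=1.5))
E
```

```text
top 110.0 [239.1 188.5] [11. 12.] 90.0 [510.6  66.8  85. ]
   corners [[np.float64(529.0), np.float64(87.0)], [np.float64(529.0), np.float64(47.0)], [np.float64(492.0), np.float64(47.0)], [np.float64(493.0), np.float64(87.0)]]
top 228.0 [318.5 187.4] [13.9 18. ] 18.4 [ 511.1 -194.6   85. ]
   corners [[np.float64(491.0), np.float64(-163.0)], [np.float64(547.0), np.float64(-183.0)], [np.float64(532.0), np.float64(-226.0)], [np.float64(475.0), np.float64(-206.0)]]
top 1023.0 [184.4 189.2] [39.6 27.6] 87.1 [510.3 247.6  85. ]
   corners [[np.float64(575.0), np.float64(298.0)], [np.float64(579.0), np.float64(206.0)], [np.float64(447.0), np.float64(198.0)], [np.float64(443.0), np.float64(289.0)]]
top 1026.0 [214.5 187.5] [39.6 27.7] 86.8 [515.1 148.1  85. ]
   corners [[np.float64(580.0), np.float64(198.0)], [np.float64(584.0), np.float64(106.0)], [np.float64(452.0), np.float64(99.0)], [np.float64(448.0), np.float64(190.0)]]
top 1032.5 [262.9 184.5] [39.6 27.8] 86.6 [522.9 -11.8  85. ]
   corners [[np.float64(587.0), np.float64(37.0)], [np.float64(592.0), np.float64(-55.0)], [np.float64(459.0), np.float64(-60.0)], [np.float64(455.0), np.float64(31.0)]]
top 1035.0 [293.2 182.6] [39.7 27.9] 85.9 [ 528.  -111.7   85. ]
   corners [[np.float64(592.0), np.float64(-62.0)], [np.float64(597.0), np.float64(-154.0)], [np.float64(465.0), np.float64(-160.0)], [np.float64(460.0), np.float64(-69.0)]]
side 137.5 [277.7 247.6] [ 6.4 25.8] 33.7 [340.9 133.1  85. ]
side 82.5 [301.3 226.4] [31.6 13.6] 9.2 [330.2  27.   85. ]
side 2064.0 [217.4 234.7] [40.6 65.1] 42.5 [510.5 206.9  85. ]
side 1745.0 [268.6 181.9] [35.4 75. ] 45.0 [522.4 -62.   85. ]
```

```bash
python3 - <<'E'
from h import *
T=capture("top");S=capture("side")
for n,c,x0,y0,x1,y1,f in(("top",T,120,140,420,260,2.6),("side",S,120,100,370,320,3)):
    cv2.imwrite(f"pics/z_{n}.png",cv2.resize(c["frame"][y0:y1,x0:x1],None,fx=f,fy=f,interpolation=cv2.INTER_CUBIC)[:,:,::-1])
print("pair34 tri",tri(T,(278.05,183.55),S,(268.6,181.9)))
yaw=np.arctan2(17.7,359.3);ex=np.array([np.cos(yaw),np.sin(yaw)]);ey=np.array([-ex[1],ex[0]])
O=np.array([519.1,68.0])+20*ex
print("yaw",yaw,"O",O)
for n,p,z in(("cup",(158.5,191),125),("cake",(318.5,187.4),109),("tin",(239,188.5),119),("jar",(137,184),30),("torchtop",(372,211),230),("torch",(355,217),60)):
    w=onz(T,p,z)[:2]; print(n,w.round(),"duct",[round(float((w-O)@ex)),round(float((w-O)@ey))])
for i,y in enumerate((180,80,-80,-180),1): print(i,(O+30*ex+y*ey).round(1),(O-85*ex+y*ey).round(1))
E
```

```text
pair34 tri (array([524.52199501, -62.55059614,  83.52826432]), np.float64(2.841859845352051))
yaw 0.04922266282861042 O [539.07577619  68.98405577]
cup [499. 325.] duct [-27, 257]
cake [ 507. -192.] duct [-44, -259]
tin [505.  66.] duct [-34, -2]
jar [539. 420.] duct [17, 351]
torchtop [ 416. -332.] duct [-142, -395]
torch [ 414. -315.] duct [-143, -378]
1 [560.2 250.2] [445.3 244.6]
2 [565.1 150.4] [450.2 144.7]
3 [573.   -9.4] [458.1 -15.1]
4 [ 577.9 -109.3] [ 463. -115.]
```

View pics/z_top.png

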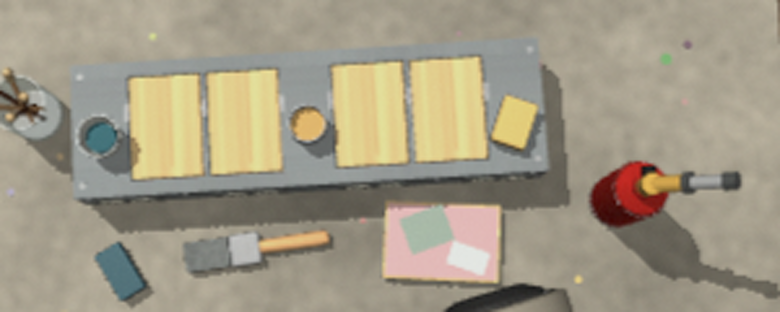

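View pics/z_side.png

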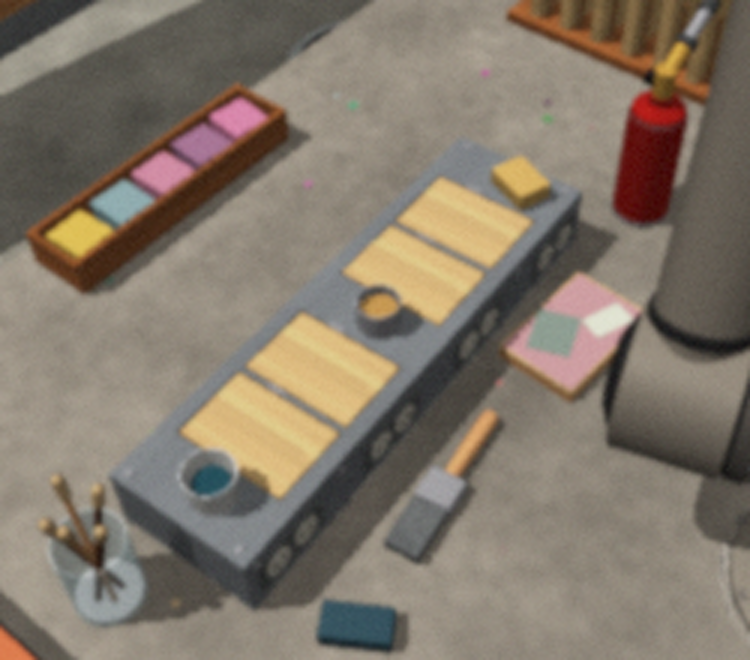

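The two-view height of the boards is 83.5 mm, against 85 mm nominal. The duct origin is at (539, 69) with yaw 0.049. The torch is at about (415, -320), clear of a path flown high. I'll rise, shut the fingers and go above the back of board 4.

Request:
step_arm(increments="0 0 0 0 0 -60 -1; 0 0 0 0 0 -120 -1; 0 0 0 0 0 -150 -1; 0 0 0.1 60 -23 -150 -1; 0 0 0.2 120 -46 -150 -1; 0 0 0.3 180 -69 -150 -1; 0 0 0.38 240 -92 -150 -1; 0 0 0.38 300 -115 -150 -1; 0 0 0.38 360 -138 -150 -1; 0 0 0.38 420 -161 -150 -1; 0 0 0.38 480 -185 -150 -1; 0 0 0.38 480 -185 -150 -1; 0 0 0.38 480 -185 -90 -1; 0 0 0.38 480 -185 -30 -1; 0 0 0.38 480 -185 30 -1; 0 0 0.38 480 -185 60 -1; 0 0 0.38 480 -185 60 -1")

```text
time: 2.42
tool_pos: [576.2, -110.1, 186.5]
tcp_rot: [-3.14, 0.005, 0.048]
contact_force: [-0.4, 0.5, 0.8]
grip_width: 0.2
```

Request:
step_arm(increments="0 0 0 2 1 40 -1; 0 0 0 2 1 70 -1; 0 0 0 2 1 76 -1; 0 0 0 2 1 78 -1; 0 0 0 2 1 79 -1; 0 0 0 2 1 80 -1; 0 0 0 2 1 80 -1")

```text
time: 3.3
tool_pos: [580.2, -110.6, 109.2]
tcp_rot: [3.141, -0.001, 0.049]
contact_force: [-1.1, -0.7, 0.3]
grip_width: -0.0
```

```bash
python3 - <<'E'
from h import *
for n in("side","top"):
    c=capture(n);cv2.imwrite(f"pics/{n}1.png",c["frame"][:,:,::-1])
o=get_obs();print(o["tool_pos"],o["contact_force"])
E
```

```text
[ 580.08882447 -110.5644319   108.99321557] [-0.8569445   0.48445114  0.08760701]
```

View pics/side1.png

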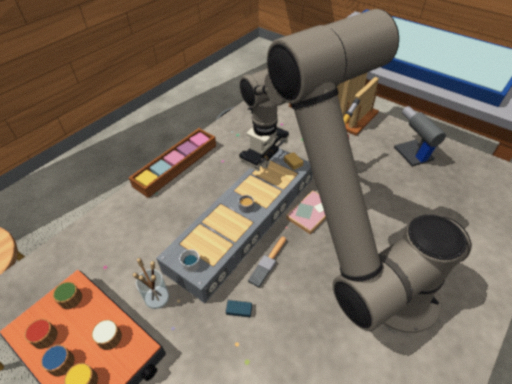

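The gripper, at about (262,150) in the side view, stands at the back of board 4 with its tips at z≈87 and no contact force yet. I'll press gently.

Request:
step_arm(increments="0 0 0 -1 0 1 -1; 0 0 0 -1 0 2 -1; 0 0 0 -1 0 3 -1; 0 0 0 -1 0 3 -1; 0 0 0 -1 0 3 -1")

```text
time: 4.03
tool_pos: [578.9, -110.6, 107.1]
tcp_rot: [3.141, -0.0, 0.049]
contact_force: [-3.1, 0.9, 10.0]
grip_width: -0.1
```

Request:
step_arm(increments="0 0 0 0 0 1 -1; 0 0 0 0 0 1.5 -1; 0 0 0 0 0 1.5 -1; 0 0 0 0 0 1.5 -1")

```text
time: 4.53
tool_pos: [578.9, -110.6, 107.0]
tcp_rot: [3.141, -0.001, 0.049]
contact_force: [-7.3, 2.5, 20.2]
grip_width: 0.1
```

Board 4 took 20 N without moving, so it is packed. On to board 3.

Request:
step_arm(increments="0 0 0 0 0 -30 -1; 0 0 0 0 -50 -35 -1; 0 0 0 0 -100 -35 -1; 0 0 0 0 -100 -15 -1; 0 0 0 0 -100 -6 -1; 0 0 0 0 -100 -4 -1; 0 0 0 0 -100 -3 -1; 0 0 0 0 -100 -2 -1; 0 0 0 0 -100 -2 -1; 0 0 0 0 -100 -2 -1")

```text
time: 5.78
tool_pos: [574.5, -11.3, 106.8]
tcp_rot: [3.141, -0.001, 0.049]
contact_force: [-0.4, -2.6, 3.7]
grip_width: 0.1
```

Request:
step_arm(increments="0 0 0 0 0 1 -1; 0 0 0 0 0 2 -1; 0 0 0 0 0 2 -1; 0 0 0 0 0 2 -1")

```text
time: 6.28
tool_pos: [574.8, -10.8, 104.5]
tcp_rot: [3.141, -0.002, 0.049]
contact_force: [4.1, -3.5, 3.6]
grip_width: 0.6
```

Board 3 gives way at about 3.6 N, moving down 2.3 mm, so it is the one that rocks. I'll press deeper.

Request:
step_arm(increments="0 0 0 -1 0 2 -1; 0 0 0 -2 0 4 -1; 0 0 0 -3 0 6 -1; 0 0 0 -3 0 8 -1; 0 0 0 -3 0 10 -1; 0 0 0 -3 0 10 -1; 0 0 0 -3 0 10 -1")

```text
time: 7.15
tool_pos: [572.4, -10.5, 94.3]
tcp_rot: [-3.141, -0.003, 0.049]
contact_force: [6.5, -1.5, 1.8]
grip_width: 0.1
```

```bash
python3 - <<'E'
from h import *
c=capture("side");cv2.imwrite("pics/side2.png",cv2.resize(c["frame"][110:310,150:350],None,fx=3,fy=3)[:,:,::-1])
E
```

```text
(no output)
```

View pics/side2.png

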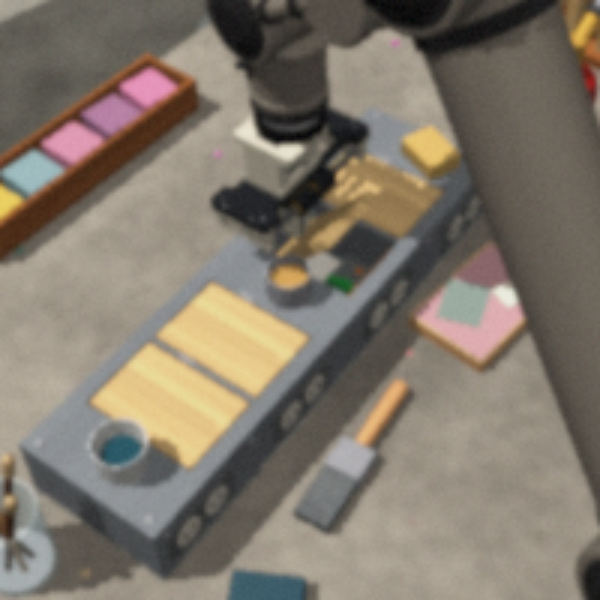

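Board 3's front edge is up, with the open bay visible below it at about (350,255) in the zoomed view. I estimate a tilt of about 35°, so I'll press a little more and then lift off.

Request:
step_arm(increments="0 0 0 -1 0 2 -1; 0 0 0 -1 0 4 -1; 0 0 0 -2 0 6 -1; 0 0 0 -2 0 6 -1; 0 0 0 -2 0 6 -1")

```text
time: 7.82
tool_pos: [570.3, -10.6, 88.9]
tcp_rot: [-3.141, -0.003, 0.049]
contact_force: [5.6, -0.3, 6.3]
grip_width: 0.6
```

The tilt is now about 0.85 rad. I'll lift out, move over the raised edge to its front and come down with the tips at z≈125.

Request:
step_arm(increments="0 0 0 2 0 -20 -1; 0 0 0 3 0 -60 -1; 0 0 0 3 0 -125 -1; 0 0 0 3 0 -125 -1; 0 0 0 -55 0 -125 -1; 0 0 0 -115 0 -125 -1; 0 0 0 -122 0 -125 -1; 0 0 0 -122 0 -90 -1; 0 0 0 -122 0 -58 -1; 0 0 0 -122 0 -58 -1; 0 0 0 -122 0 -58 -1")

```text
time: 9.2
tool_pos: [447.8, -16.8, 146.6]
tcp_rot: [-3.141, 0.0, 0.049]
contact_force: [0.5, 0.1, -0.5]
grip_width: 0.3
```

```bash
python3 - <<'E'
from h import *
o=get_obs();print(o["tool_pos"],o["contact_force"])
c=capture("side");cv2.imwrite("pics/side3.png",cv2.resize(c["frame"][110:310,150:350],None,fx=3,fy=3)[:,:,::-1])
c=capture("top");cv2.imwrite("pics/top3.png",cv2.resize(c["frame"][130:260,140:400],None,fx=3,fy=3)[:,:,::-1])
E
```

```text
[447.7590858  -16.84616635 146.56498796] [ 0.5262971   0.11129761 -0.50747651]
```

View pics/side3.png

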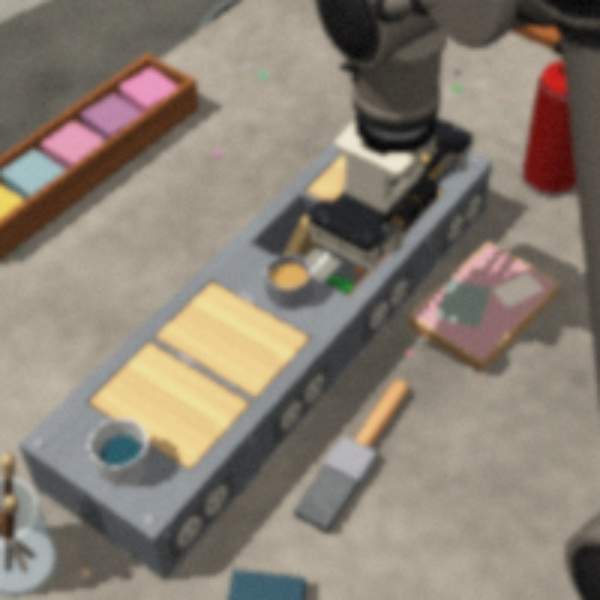

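View pics/top3.png

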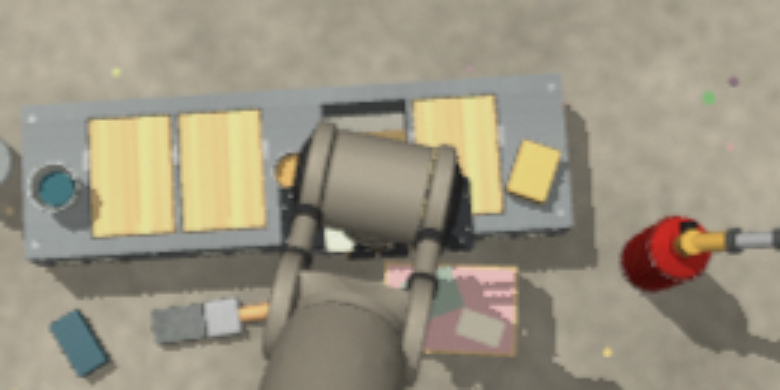

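Board 3 stays tilted: the open bay shows both behind and in front of it in the two views, and the fingers stand free in front of its edge. Next I'll push along the arc.

Request:
step_arm(increments="0 0 0 15 0 0 -1; 0 0 0 26 0 0 -1; 0 0 0 31 0 -4 -1; 0 0 0 35 0 -8 -1; 0 0 0 40 0 -12 -1; 0 0 0 46 0 -15 -1; 0 0 0 46 0 -15 -1")

```text
time: 10.18
tool_pos: [493.7, -14.7, 161.5]
tcp_rot: [3.141, -0.001, 0.049]
contact_force: [-0.2, 1.3, 0.5]
grip_width: 0.6
```

Request:
step_arm(increments="0 0 0 6 0 -3 -1; 0 0 0 12 0 -5 -1; 0 0 0 18 0 -7 -1; 0 0 0 24 0 -9 -1; 0 0 0 30 0 -10 -1; 0 0 0 36 0 -10 -1; 0 0 0 36 0 -10 -1")

```text
time: 11.05
tool_pos: [529.6, -12.9, 171.1]
tcp_rot: [3.141, -0.0, 0.049]
contact_force: [0.3, 0.9, 0.8]
grip_width: 0.6
```

```bash
python3 - <<'E'
from h import *
o=get_obs();print(o["tool_pos"],o["contact_force"])
c=capture("side");cv2.imwrite("pics/side4.png",cv2.resize(c["frame"][110:310,150:350],None,fx=3,fy=3)[:,:,::-1])
c=capture("top");cv2.imwrite("pics/top4.png",cv2.resize(c["frame"][130:260,140:400],None,fx=3,fy=3)[:,:,::-1])
E
```

```text
[529.64151866 -12.90348461 171.07985347] [0.26773218 0.88778969 0.77574054]
```

View pics/side4.png

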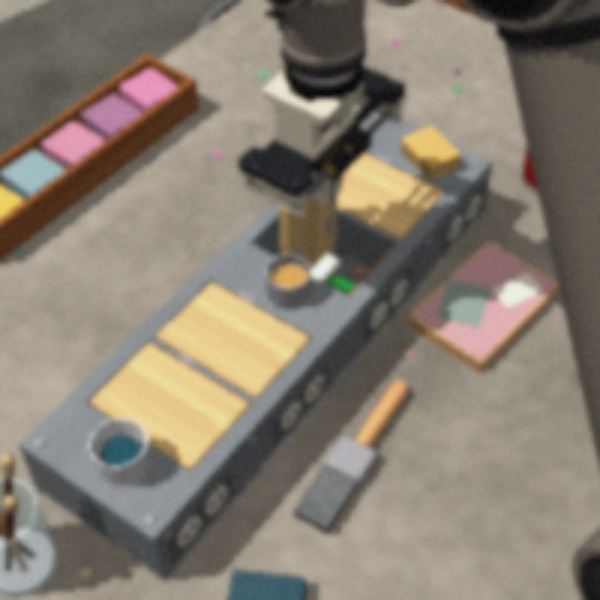

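View pics/top4.png

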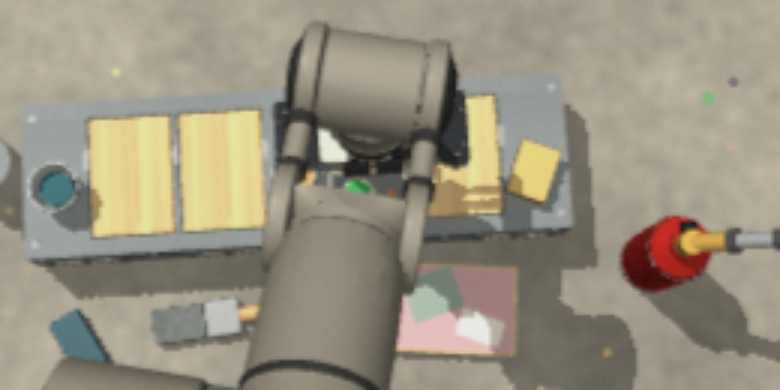

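The board stands about upright at (305,215) in the zoomed side view. I'll push about 8 mm further so it leans slightly back, then back off.

Request:
step_arm(increments="0 0 0 4 0 0 -1; 0 0 0 8 0 0 -1; 0 0 0 8 0 0 -1; 0 0 0 8 0 0 -1")

```text
time: 11.65
tool_pos: [537.2, -12.5, 171.2]
tcp_rot: [3.141, -0.0, 0.049]
contact_force: [-0.3, 0.3, 0.1]
grip_width: 0.5
```

Request:
step_arm(increments="0 0 0 -25 0 0 -1; 0 0 0 -70 0 -5 -1; 0 0 0 -120 0 -40 -1; 0 0 0 -125 0 -100 -1; 0 0 0 -125 0 -150 -1; 0 0 0 -125 100 -180 -1; 0 0 0 -125 160 -180 -1; 0 0 0 -125 200 -180 -1; 0 0 0 -125 200 -180 -1")

```text
time: 12.78
tool_pos: [421.7, -221.4, 351.0]
tcp_rot: [3.141, 0.0, 0.045]
contact_force: [0.4, 0.4, 0.8]
grip_width: 0.7
```

```bash
python3 - <<'E'
from h import *
o=get_obs();print(o["time"],o["tool_pos"],o["contact_force"])
c=capture("side");cv2.imwrite("pics/side5.png",cv2.resize(c["frame"][110:310,150:350],None,fx=3,fy=3)[:,:,::-1])
c=capture("top");cv2.imwrite("pics/top5.png",cv2.resize(c["frame"][130:260,140:400],None,fx=3,fy=3)[:,:,::-1])
E
```

```text
12.775 [ 421.72459291 -221.44244102  350.98355435] [0.42709678 0.42275632 0.78447039]
```

View pics/side5.png

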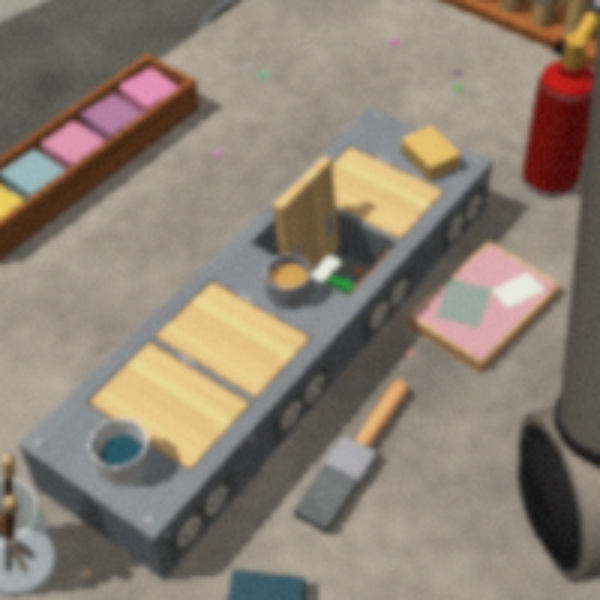

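View pics/top5.png

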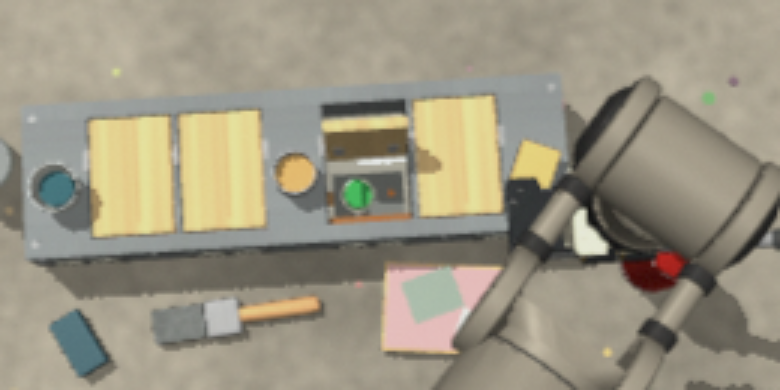

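The board stands in both views: its top edge is at about (365,120) in the zoomed top view, and the switch's green button is exposed. I'll measure its tilt.

```bash
python3 - <<'E'
from h import *
c=capture("top");ex=np.array([.99879,.0492]);O=np.array([539.08,68.98])
for th in(1.5,1.6,1.7,1.75):
    r=[]
    for s in(-1,1):
        d=np.array([-85*np.cos(th)+s*6*np.sin(th),79+85*np.sin(th)+s*6*np.cos(th)])
        w=np.array([*(O+d[0]*ex-80*np.array([-.0492,.99879])),d[1]])
        q=c["K"]@(c["extrinsics"][:3,:3]@w+c["extrinsics"][:3,3]);q=q[:2]/q[2]; r.append(((q-[140,130])*3).round(1))
    print(th,*r)
f=c["frame"][165:180,262]
print([(165+i,*v) for i,v in enumerate(f.tolist())])
for v in(168.8,173.2): 
    w=onz(c,(262,v),164)[:2]; print(v,(w-O)@ex)
print(get_obs()["time"])
E
```

```text
1.5 [368.4 144. ] [367.7 132.6]
1.6 [367.9 135.9] [367.2 124.7]
1.7 [367.4 127.9] [366.7 117. ]
1.75 [367.2 123.9] [366.5 113.3]
[(165, 56, 58, 58), (166, 56, 58, 56), (167, 69, 71, 67), (168, 129, 126, 113), (169, 201, 188, 153), (170, 229, 209, 143), (171, 229, 209, 144), (172, 221, 197, 135), (173, 156, 138, 94), (174, 99, 85, 58), (175, 99, 83, 57), (176, 99, 84, 58), (177, 96, 82, 56), (178, 98, 83, 57), (179, 98, 83, 57)]
168.8 17.296275747283687
173.2 3.268055343539098
12.925
```

```bash
python3 -c "
from plant import *
print(close_job())"
```

```text
the job is handed in; nothing more can be done
None
```

Board 3 was the one that rocks. It now stands upright, leaning slightly back, and I handed the job in at about 13 s of the 58 s allowed.

- **Finding it:** I pressed board 4 first. It took 20 N without moving, so it is packed. Board 3 then gave way at about 3.6 N; boards 1 and 2 were not pressed.
- **Opening it:** I pressed board 3 down to a tilt of about 0.85 rad. I then followed its front edge up and over with the shut fingers, backed off and moved clear.
- **Last checks:** The top view puts the tilt at about 1.69 rad, and the board stayed there after the fingers left. The contact force on the tool read about zero. In the pictures the tin, cup, painting, brush, wax bar and torch look unmoved. The last top view partly hides the torch and the cake, and the last pictures show only part of the brush jar.
- **Disagreements:** The two views put the board height at 83.5 mm, while contact gave 85 mm. The side view merged boards 1 and 2, so their positions come from the top view alone. The force read near zero each time I paused during the final push, so I confirmed the push by picture rather than by force.

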